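# Screw the strainer lid round to the beak and clip it down

## Robot

A 6-joint arm with a two-finger parallel gripper is mounted at the origin on the work surface. World frame = base frame: x ahead of the robot, y to its left, z up, the work surface at z = 0. Lengths are in m, angles in rad, forces in N, time in s.
With the tool pointing down it reaches from about 0.35 to 0.775 m from the base axis. Payload 5.5 kg.
Tool frame: the origin (TCP) lies midway between the tips of the shut fingers; the grasp point (between the pads) lies 19 mm behind it; z points along the fingers, y is the line along which they close (so a half turn about z gives the same grasp; the last joint's range is limited). The gripper opens to 85 mm and grips with 20 to 120 N. Pads are 22 mm wide; open, the fingers measure 114 mm over their backs; the gripper's body (76 mm by 85 mm) begins 54 mm behind the grasp point. The pads swing forward as they close: fully open they stand 13 mm farther back than shut.
Start: joints at [-1.486, 0.313, 0.046, 1.304, 0, 1.431], TCP at [0.128, -0.561, 0.231] pointing down, gripper open.
Joint ranges: [-2.76, 2.76], [-0.86, 1.69], [-1.03, 1.26], [-2.2, 2.34], [-1.47, 1.5], [-3.14, 3.14]. Speed limits (rad/s): [2.57, 2.57, 3.14, 3.14, 3.14, 3.14].

## Interface

Orientations are given as a unit quaternion [w, x, y, z].
In Python, from workcell import env gives the robot as it stands. The module is installed in compiled form; this text tells all that it offers.
- The arm moves only by the tool carry_out, never from a script. Its argument "series" is a list of rows, each an object with "delta_rot": the turn, a rotation vector about the world's x, y, z normalised to -1 to 1, where 1 is 0.1 rad, a list of three; "travel": the shift along the world's x, y, z normalised to -1 to 1, where 1 is 0.025 m, a list of three; "fingers": the closure, from -1 (fully open) to 1 (shut). In form: [{"delta_rot": [ax, ay, az], "travel": [tx, ty, tz], "fingers": fingers}, ...]. A call has 1 to 5 rows; each row shifts and turns the commanded pose from where the row before left it; what a row does not reach is not made up. A row lasts 1/8 s, in which the tool goes at most 62.5 mm and 10.7 degrees, less where a joint would pass 70% of its speed; a pose out of reach is approached as far as the arm can. A call with a number of a shift or a turn outside -1 to 1 is refused whole. A call with a gripper value outside its range is refused whole. The fingers move at their own pace and stop on an object; "squeeze" is the grip in N (left out, the last holds). Time passes only in rows, so rows that do not move let the fingers close. It gives the time, the measured TCP pose, the force, the opening and the grip force at its end, in the units of the state.
- env.get_state(): the state, without advancing time (a new reading comes with each control period).
- env.read_camera(name): name is "scene" or "top"; returns a dict with "color" (420x560x3 uint8, red, green, blue), "fx", "fy", "cx", "cy" (pixels), "D" ([k1, k2, p1, p2, k3] as OpenCV has them; the pictures are not rectified), "world_from_camera" (4x4, takes a point from camera to world coordinates). Camera axes: x right, y up, looking along -z (the intrinsics and any distortion apply to the point x, -y, -z); pixel columns grow to the right and rows downward; lengths in m; the calibration is good to about 2 mm. A picture is of the moment at which its call begins. There is no depth.
- env.hand_in(): hands the job in; it is judged then, once.
The state is a dict: "clock": time; "joint_pos": joint angles; "qvel": joint speeds; "tau": joint torques, N m; "tcp_pos": TCP position; "orientation": TCP orientation; "wrist_force": force on the tool from outside, world axes, zero at the start; "ft_torque": the same for the moment, N m; "finger_gap": finger opening in m; "grip_force": force on a finger pad.
Only numpy, scipy, OpenCV 4.12 (cv2) and the standard library are available. Lean on these libraries where they do the work, as an engineer would, in place of code of your own. Each camera call takes 0.05 s, during which the arm holds its last target. There are 200 camera calls.

## Task

Screw the pitcher's lid clockwise until its slotted hood points straight out over the pitcher's beak, and let go of it there - the lid has no stop, so watch the hood. Then swing the steel bail clip over from behind and press its tab fully down over the hood, leaving the lid lined up and the juicer bowl, the dish and the spoon where they are.

Things in the scene. Friction and masses are not known exactly. Their poses are not given: they have to be found in the camera images.
- pitcher: Squat steel pitcher, 108 mm diameter, 106 mm tall, fixed in a teak cradle, leaning 30 degrees to the robot. Origin: centre of its underside. z: its own axis, out through the lid. -x: to the V-shaped beak (low side, facing the robot); +x: to the loop handle (high far side, reaches x = 103 mm). Two bail lugs stand at x = 64 to 76, y = +-34 mm, up to z = 143 mm; the rest lies below z = 110 mm.
- beak (a point): Tip of the pitcher's V-shaped beak, at (-96, 0, 105) mm in the pitcher's frame.
- lid (a joint): Turn of the screw lid about the pitcher's axis, rad. 0: hood straight over the beak. Negative: not yet screwed far enough; grows when turned clockwise seen from above the lid, i.e. about the pitcher's -z; no stop at 0 (range -2.9 to 1.2). Stiff: 0.12 N m, stays where left. The lid sinks 1 mm per rad of clockwise turn.
- lid_grip (a point): Middle of the lid's wooden grip bar, 10 mm below its top; at (0, 0, 146) mm in the pitcher's frame when joint lid is 0. Turns with the lid; own z: out along the axis; own x: along the bar; hood at own -x. Bar 66 mm long, 16 mm thick, 34 mm tall above the lid's flat top (z = 122 mm); lid: steel disc, 116 mm diameter. A gripper opened to about 45 mm keeps clear of the bail lugs.
- lid_hood (a point): Middle of the outer slotted face of the lid's hood, a 34 x 30 x 16 mm steel box on the lid's edge with three dark slots; 77 mm from the axis, its top 17 mm above the lid's underside (5 mm above the lid's flat top).
- bail (a joint): Hinge of the bail clip, rad. 0: closed, flat over the lid (a hard stop, 11 mm over the hood to the middle of the tab). About 1.57: standing out along the pitcher's axis; starts at 2.1 to 2.5, folded back behind the lid (range up to 2.9). Stiff: about 0.12 N m, stays where it is left.
- bail_pivot (a point): Middle of the bail's hinge line, at (70, 0, 138) mm in the pitcher's frame, the hinge line along the pitcher's y.
- bail_tab (a point): Centre of the flat tab at the bail's free end: 26 mm along the bail, 62 mm wide along the pitcher's y, 8 mm thick. Two 7 mm rods at y = +-27 mm, open between, join it to the hinge and pass either side of the grip bar. At bail angle b it is at x = 70 - 128 cos b, z = 138 + 128 sin b mm in the pitcher's frame. Closed, it lies over the hood.
- juicer: Clear glass juicer bowl with a ribbed cone, 140 mm diameter, 55 mm high, 0.55 kg, loose; stands to one side of the cradle; not to be disturbed. Origin: centre of the underside.
- dish: Small terracotta dish, 96 mm diameter, 32 mm high, loose; stands to the other side of the cradle; not to be disturbed. Origin: centre of the underside.
- spoon: Slotted steel spoon, 207 mm long, lying on the board beside the cradle; not to be disturbed. Origin: on the board, x along it.

How it is judged:
By the outcome, as a careful person would: the job done as asked, in the order asked, and still so for the second after the job is handed in, with the robot touching nothing.
It also fails if it takes over 58 s, if anything falls off the work surface, if the arm or the gripper's body presses on something with over 40 N, if the wrist force passes 120 N, or if a joint passes its speed limit or range.

## Working session

There is one attempt and no reset: what is moved stays moved. The work goes in short steps, Python scripts to look and compute and a tool call to move; the robot and the scene stay as the last step left them, time stands still between calls to the robot, and variables do not carry over. Pictures are saved under pics/ and viewed, at most 10 in all, crops included, and the job is handed in when it is done.

Besides the shell and the picture viewer there is one more tool, called after ">>>" as name(argument=value, ...) on one line, values as JSON. carry_out: Moves the arm, as the interface text tells. Its arguments: {"type":"object","properties":{"series":{"type":"array","items":{"type":"object","properties":{"delta_rot":{"type":"array","items":{"type":"number"}},"travel":{"type":"array","items":{"type":"number"}},"fingers":{"type":"number"}}}},"squeeze":{"type":"number"}},"required":["series"]}

```bash
mkdir -p pics
python3 - <<'E'
from workcell import env
import cv2,pickle
s=env.get_state();print(s)
for n in("scene","top"):
    c=env.read_camera(n);cv2.imwrite(f"pics/{n}0.png",c["color"][:,:,::-1]);pickle.dump(c,open(f"pics/{n}0.pkl","wb"))
    print(n,c["fx"],c["fy"],c["cx"],c["cy"],c["D"],c["world_from_camera"].round(3).tolist())
E
```

```text
{'clock': 0.0, 'joint_pos': array([-1.48560872e+00,  3.14007699e-01,  4.50102168e-02,  1.30360374e+00,
       -2.48575672e-05,  1.43122040e+00]), 'qvel': array([ 0.00064938,  0.00113061,  0.00124866,  0.00079783, -0.0004284 ,
       -0.0009671 ]), 'tau': array([-8.88169488e-04, -4.80626678e+01,  2.98531938e+01,  1.94831577e-02,
       -1.82934150e-04,  4.87270853e-06]), 'tcp_pos': array([ 0.12810756, -0.56003622,  0.23041749]), 'orientation': array([-9.02451163e-04,  9.93691406e-01,  1.12145327e-01,  1.21140767e-05]), 'wrist_force': array([-0.3410215 ,  0.10434478,  0.83505523]), 'ft_torque': array([-0.02186962, -0.00075676, -0.05745404]), 'grip_force': 0.0, 'finger_gap': 0.0852467196440494}
scene 385.5224659778736 385.5224659778736 278.6915668193457 209.2684192789599 [-0.01242706  0.          0.          0.          0.        ] [[0.721, -0.487, 0.493, 1.015], [0.693, 0.518, -0.502, -0.486], [-0.01, 0.704, 0.71, 0.834], [0.0, 0.0, 0.0, 1.0]]
top 387.7362231034676 387.7362231034676 275.3655145160184 211.8678687958174 [0.02467284 0.         0.         0.         0.        ] [[0.024, 0.99, -0.137, 0.428], [-0.999, 0.027, 0.025, -0.007], [0.028, 0.136, 0.99, 1.104], [0.0, 0.0, 0.0, 1.0]]
```

View pics/scene0.png

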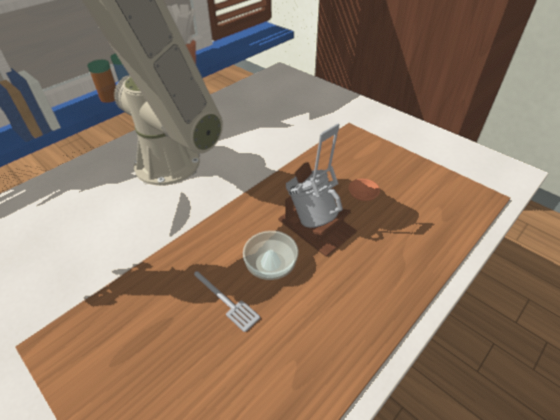

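View pics/top0.png

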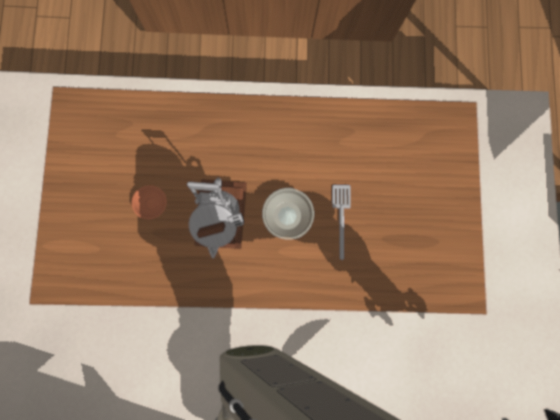

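The scene view shows the pitcher at about (315,200) with its bail standing at (328,150). In the top view it is at about (213,220), with the beak at (212,252), the bail tab at (205,187) and the hood to the right. I'll enlarge both.

Run:
```python
import cv2,numpy as np
a=cv2.imread("pics/scene0.png")[110:260,260:400];b=cv2.imread("pics/top0.png")[165:265,160:260]
cv2.imwrite("pics/c1.png",cv2.resize(a,None,fx=4,fy=4,interpolation=cv2.INTER_CUBIC)[:600])
cv2.imwrite("pics/c2.png",cv2.resize(b,None,fx=6,fy=6,interpolation=cv2.INTER_CUBIC))
```

```text
(no output)
```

View pics/c1.png

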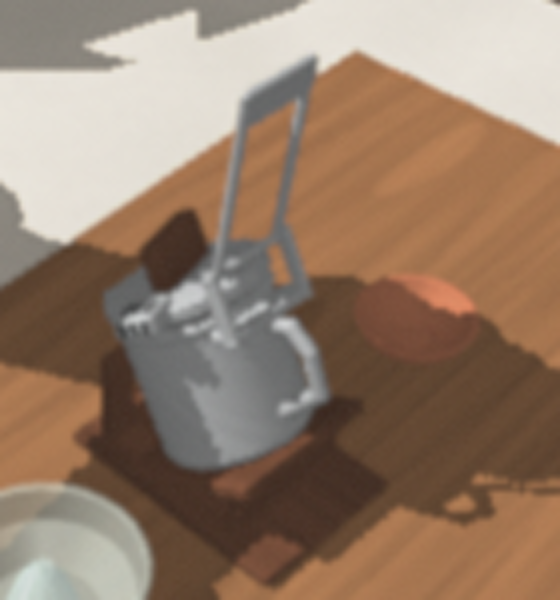

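View pics/c2.png

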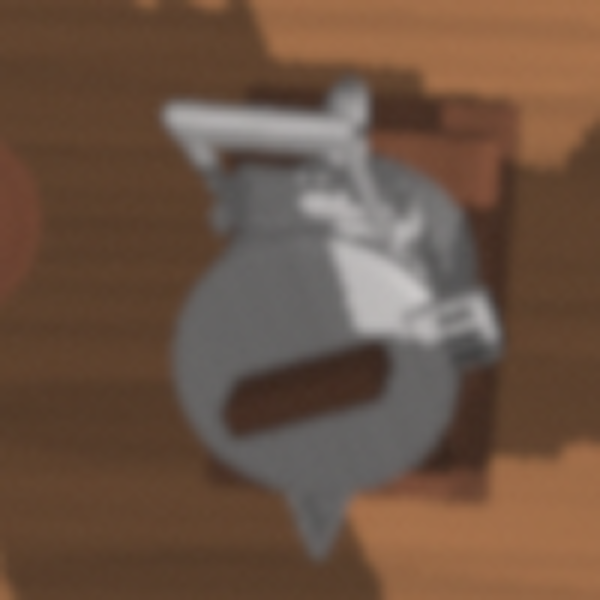

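The scene crop shows the bail rods from the tab (281,80) down to pivots at about (217,280) and (279,238), and the hood near (135,320). The top crop shows the beak tip at (319,560), the tab at (165–355,105–140), the hood at (490,325) and the bar from (228,410) to (388,365). I'll fit a model to both views.

```bash
cat > h.py <<'E'
import numpy as np,cv2,pickle
from scipy.optimize import least_squares
from scipy.spatial.transform import Rotation as R
def proj(c,P):
    T=np.linalg.inv(c["world_from_camera"]);p=np.atleast_2d(P)@T[:3,:3].T+T[:3,3]
    p=p*[1,-1,-1];K=np.array([[c["fx"],0,c["cx"]],[0,c["fy"],c["cy"]],[0,0,1]])
    return cv2.projectPoints(p.reshape(-1,1,3),np.zeros(3),np.zeros(3),K,np.array(c["D"],float))[0][:,0]
def Rp(yaw,tilt=np.pi/6): return R.from_euler("z",yaw)*R.from_euler("y",-tilt)
def W(q,P): return Rp(q[3]).apply(np.atleast_2d(P))+q[:3]
def lidp(l,P): # P in lid frame, z abs in pitcher frame at lid 0
    return R.from_euler("z",-l).apply(np.atleast_2d(P))-[0,0,.001*l]
def bailp(b,s,y,t=0): # s along bail, t normal (outward when closed)
    return [.07-s*np.cos(b)+t*np.sin(b),y,.138+s*np.sin(b)+t*np.cos(b)]
def circ(r,z,n=40):
    a=np.linspace(0,2*np.pi,n);return np.c_[r*np.cos(a),r*np.sin(a),0*a+z]
def draw(img,c,q,l,b,off,f):
    def L(P,col):
        u=((proj(c,W(q,P))-off+.5)*f-.5).round().astype(int);cv2.polylines(img,[u],False,col,1,cv2.LINE_AA)
    L(circ(.054,0),(0,255,0));L(lidp(l,circ(.058,.122)),(0,255,255));L([[-.05,.015,.105],[-.096,0,.105],[-.05,-.015,.105]],(0,255,0))
    for z in(.156,.122):L(lidp(l,[[.033*i,.008*j,z] for i,j in((1,1),(1,-1),(-1,-1),(-1,1),(1,1))]),(0,0,255))
    for z in(.127,.111):L(lidp(l,[[x,y,z] for x,y in((-.077,.017),(-.077,-.017),(-.047,-.017),(-.047,.017),(-.077,.017))]),(255,0,255))
    L([bailp(b,s,y) for s,y in((0,.027),(.115,.027),(.115,.031),(.141,.031),(.141,-.031),(.115,-.031),(.115,-.027),(0,-.027))],(255,255,0))
    return img
def overlay(pk,q,l,b,off,size,f,out):
    c=pickle.load(open(pk,"rb"));x,y=off;w,h=size
    im=cv2.resize(c["color"][y:y+h,x:x+w,::-1],None,fx=f,fy=f,interpolation=cv2.INTER_CUBIC)
    cv2.imwrite(out,draw(im,c,q,l,b,np.array(off),f))
    return im
E
cat > fit.py <<'E'
from h import *
S=pickle.load(open("pics/scene0.pkl","rb"));T=pickle.load(open("pics/top0.pkl","rb"))
s=lambda x,y:((x+.5)/4-.5+260,(y+.5)/4-.5+110); t=lambda x,y:((x+.5)/6-.5+160,(y+.5)/6-.5+165)
def model(v):
    q=v[:4];l,b=v[4:6]
    pts=[(S,bailp(b,.141,0),s(281,78)),(S,bailp(b,.115,0),s(278,107)),(S,bailp(b,0,-.028),s(217,280)),(S,bailp(b,0,.028),s(279,238)),
     (S,bailp(b,.141,.031),s(317,57)),(S,bailp(b,.141,-.031),s(244,100)),
     (T,[-.096,0,.105],t(319,560)),(T,bailp(b,.128,0),t(262,121)),(T,bailp(b,0,.028),t(222,215)),(T,bailp(b,0,-.028),t(405,228)),
     (T,lidp(l,[-.077,0,.119])[0],t(489,327)),(T,lidp(l,[.033,0,.15])[0],t(230,405)),(T,lidp(l,[-.033,0,.15])[0],t(387,365))]
    return pts,np.concatenate([proj(c,W(q,p))[0]-m for c,p,m in pts])
r=least_squares(lambda v:model(v)[1],[.5,.18,.05,0,-1.8,2.2],loss="soft_l1",x_scale=.1)
print(r.x.round(4),r.fun.reshape(-1,2).round(1).tolist())
np.save("fit.npy",r.x);q=r.x[:4];l,b=r.x[4:]
overlay("pics/scene0.pkl",q,l,b,(265,115),(100,110),5,"a.png");overlay("pics/top0.pkl",q,l,b,(160,165),(100,110),5,"b.png")
cv2.imwrite("pics/ov.png",np.hstack([cv2.imread("a.png"),cv2.imread("b.png")])[:, :][:,:] if 0 else cv2.resize(np.hstack([cv2.imread("a.png"),cv2.imread("b.png")]),(800,440)))
E
python3 fit.py
```

```text
[ 0.5812  0.1201  0.0527 -0.0432 -1.8757  2.1853] [[0.3, -0.3], [-0.7, 1.7], [0.1, -0.1], [-0.4, 0.3], [0.2, -0.4], [0.2, -0.2], [0.1, -1.1], [0.1, 0.1], [2.8, -0.3], [-3.6, -0.8], [1.7, -0.4], [-1.0, 1.5], [-0.5, 2.4]]
```

View pics/ov.png

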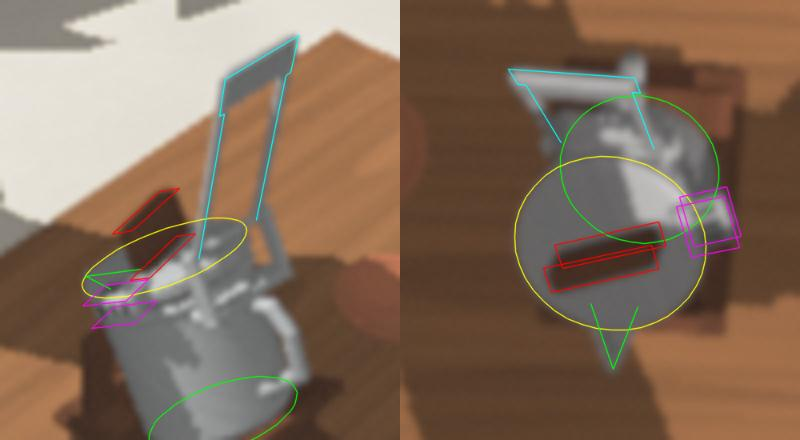

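```bash
sed -i 's/(T,bailp(b,0,.028),t(222,215)),(T,bailp(b,0,-.028),t(405,228))/(T,[.07,.036,.138],t(222,213)),(T,[.07,-.036,.138],t(405,226)),(T,[0,0,.124],t(317,364))/; s/(T,bailp(b,.128,0),t(262,121))/(T,bailp(b,.128,.031),t(172,116)),(T,bailp(b,.128,-.031),t(355,132))/' fit.py
sed -i 's/return pts,np.concatenate(\[proj(c,W(q,p))\[0\]-m for c,p,m in pts\])/bt=proj(S,W(q,circ(.054,0,200)))\n    return pts,np.concatenate([proj(c,W(q,p))[0]-m for c,p,m in pts]+[[bt[:,1].max()-s(0,471)[1],0]])/' fit.py
python3 fit.py
```

```text
[ 0.5816  0.1197  0.0531 -0.0469 -1.8748  2.1806] [[0.1, -0.4], [-0.9, 1.6], [0.1, -0.1], [-0.4, 0.3], [0.1, -0.5], [-0.0, -0.4], [0.1, -1.2], [-0.2, -0.1], [0.3, -0.5], [-0.5, -0.4], [-0.0, -0.3], [-0.3, 0.4], [1.8, -0.4], [-1.0, 1.2], [-0.4, 2.3], [1.4, 0.0]]
```

View pics/ov.png

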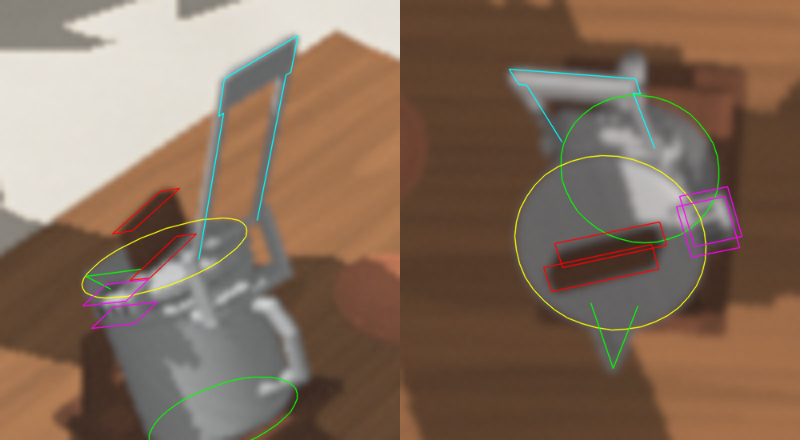

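>>> carry_out(series=[{"delta_rot": [0,0,1],"travel": [0.64,0.56,0.16],"fingers": -0.05},{"delta_rot": [0,0,1],"travel": [0.64,0.56,0.16],"fingers": -0.05},{"delta_rot": [0,0,1],"travel": [0.64,0.56,0.16],"fingers": -0.05},{"delta_rot": [0,0,1],"travel": [0.64,0.56,0.16],"fingers": -0.05},{"delta_rot": [0,0,1],"travel": [0.64,0.56,0.16],"fingers": -0.05}], squeeze=70)

```text
clock: 0.72
tcp_pos: [0.2086, -0.4898, 0.251]
orientation: [-0.0, 0.934, 0.356, 0.0]
wrist_force: [-0.7, -0.7, 0.3]
finger_gap: 0.045
grip_force: 0.0
```

>>> carry_out(series=[{"delta_rot": [0,0,1],"travel": [0.64,0.56,0.16],"fingers": -0.05},{"delta_rot": [0,0,1],"travel": [0.64,0.56,0.16],"fingers": -0.05},{"delta_rot": [0,0,1],"travel": [0.64,0.56,0.16],"fingers": -0.05},{"delta_rot": [0,0,1],"travel": [0.64,0.56,0.16],"fingers": -0.05},{"delta_rot": [0,0,1],"travel": [0.64,0.56,0.16],"fingers": -0.05}])

```text
clock: 1.35
tcp_pos: [0.2885, -0.4198, 0.271]
orientation: [-0.0, 0.817, 0.576, 0.0]
wrist_force: [-0.9, 0.0, 0.1]
finger_gap: 0.0448
grip_force: 0.0
```

>>> carry_out(series=[{"delta_rot": [0,0,1],"travel": [0.64,0.56,0.16],"fingers": -0.05},{"delta_rot": [0,0,1],"travel": [0.64,0.56,0.16],"fingers": -0.05},{"delta_rot": [0,0,1],"travel": [0.64,0.56,0.16],"fingers": -0.05},{"delta_rot": [0,0,1],"travel": [0.64,0.56,0.16],"fingers": -0.05},{"delta_rot": [0,0,1],"travel": [0.64,0.56,0.16],"fingers": -0.05}])

```text
clock: 1.98
tcp_pos: [0.3685, -0.3499, 0.291]
orientation: [-0.0, 0.649, 0.76, 0.0]
wrist_force: [0.4, -0.9, 0.6]
finger_gap: 0.0447
grip_force: 0.0
```

>>> carry_out(series=[{"delta_rot": [0,0,1],"travel": [0.64,0.56,0.16],"fingers": -0.05},{"delta_rot": [0,0,1],"travel": [0.64,0.56,0.16],"fingers": -0.05},{"delta_rot": [0,0,1],"travel": [0.64,0.56,0.16],"fingers": -0.05},{"delta_rot": [0,0,1],"travel": [0.64,0.56,0.16],"fingers": -0.05},{"delta_rot": [0,0,1],"travel": [0.64,0.56,0.16],"fingers": -0.05}])

```text
clock: 2.6
tcp_pos: [0.4485, -0.2799, 0.311]
orientation: [-0.0, 0.441, 0.898, 0.0]
wrist_force: [0.5, -0.2, -0.9]
finger_gap: 0.0448
grip_force: 0.0
```

Tracking is exact. On to the pregrasp position.

>>> carry_out(series=[{"delta_rot": [0,0,1],"travel": [0.04,0.81,-0.12],"fingers": -0.05},{"delta_rot": [0,0,1],"travel": [0.04,0.81,-0.12],"fingers": -0.05},{"delta_rot": [0,0,1],"travel": [0.04,0.81,-0.12],"fingers": -0.05},{"delta_rot": [0,0,1],"travel": [0.04,0.81,-0.12],"fingers": -0.05},{"delta_rot": [0,0,1],"travel": [0.04,0.81,-0.12],"fingers": -0.05}])

```text
clock: 3.22
tcp_pos: [0.4529, -0.1785, 0.2958]
orientation: [-0.0, 0.205, 0.979, 0.0]
wrist_force: [-0.1, 0.2, 0.7]
finger_gap: 0.0449
grip_force: 0.0
```

>>> carry_out(series=[{"delta_rot": [0,0,1],"travel": [0.04,0.81,-0.12],"fingers": -0.05},{"delta_rot": [0,0,1],"travel": [0.04,0.81,-0.12],"fingers": -0.05},{"delta_rot": [0,0,1],"travel": [0.04,0.81,-0.12],"fingers": -0.05},{"delta_rot": [0,0,1],"travel": [0.04,0.81,-0.12],"fingers": -0.05},{"delta_rot": [0,0,1],"travel": [0.04,0.81,-0.12],"fingers": -0.05}])

```text
clock: 3.85
tcp_pos: [0.4579, -0.0773, 0.2809]
orientation: [-0.0, -0.043, 0.999, 0.0]
wrist_force: [0.6, 0.1, -0.9]
finger_gap: 0.0447
grip_force: 0.0
```

>>> carry_out(series=[{"delta_rot": [0,0,1],"travel": [0.04,0.81,-0.12],"fingers": -0.05},{"delta_rot": [0,0,1],"travel": [0.04,0.81,-0.12],"fingers": -0.05},{"delta_rot": [0,0,1],"travel": [0.04,0.81,-0.12],"fingers": -0.05},{"delta_rot": [0,0,1],"travel": [0.04,0.81,-0.12],"fingers": -0.05},{"delta_rot": [0,0,1],"travel": [0.04,0.81,-0.12],"fingers": -0.05}])

```text
clock: 4.47
tcp_pos: [0.4629, 0.0239, 0.2658]
orientation: [-0.0, -0.289, 0.957, 0.0]
wrist_force: [0.0, -0.1, -0.4]
finger_gap: 0.045
grip_force: 0.0
```

>>> carry_out(series=[{"delta_rot": [0,0,1],"travel": [0.04,0.81,-0.12],"fingers": -0.05},{"delta_rot": [0,0,1],"travel": [0.04,0.81,-0.12],"fingers": -0.05},{"delta_rot": [0,0,1],"travel": [0.04,0.81,-0.12],"fingers": -0.05},{"delta_rot": [0,0,1],"travel": [0.04,0.81,-0.12],"fingers": -0.05},{"delta_rot": [0,0,1],"travel": [0.04,0.81,-0.12],"fingers": -0.05}])

```text
clock: 5.1
tcp_pos: [0.4678, 0.1251, 0.2508]
orientation: [-0.0, -0.517, 0.856, 0.0]
wrist_force: [0.9, -0.2, 0.4]
finger_gap: 0.0447
grip_force: 0.0
```

>>> carry_out(series=[{"delta_rot": [0,0,1],"travel": [0,0,0],"fingers": -0.05},{"delta_rot": [0,0,1],"travel": [0,0,0],"fingers": -0.05},{"delta_rot": [0,0,1],"travel": [0,0,0],"fingers": -0.05},{"delta_rot": [0,0,1],"travel": [0,0,0],"fingers": -0.05},{"delta_rot": [0,0,1],"travel": [0,0,0],"fingers": -0.05}])

```text
clock: 5.72
tcp_pos: [0.4678, 0.1244, 0.2509]
orientation: [0.0, 0.713, -0.702, -0.0]
wrist_force: [-0.4, 0.7, 0.5]
finger_gap: 0.045
grip_force: 0.0
```

>>> carry_out(series=[{"delta_rot": [0,0,1],"travel": [0,0,0],"fingers": -0.05},{"delta_rot": [0,0,1],"travel": [0,0,0],"fingers": -0.05},{"delta_rot": [0,0,0.45],"travel": [0,0,0],"fingers": -0.05},{"delta_rot": [-0.05,-0.87,0],"travel": [0,0,0],"fingers": -0.05},{"delta_rot": [-0.04,-0.87,0],"travel": [0,0,0],"fingers": -0.05}])

```text
clock: 6.35
tcp_pos: [0.4683, 0.1243, 0.2507]
orientation: [-0.05, 0.789, -0.608, 0.072]
wrist_force: [-0.8, 0.8, -0.4]
finger_gap: 0.0447
grip_force: 0.0
```

>>> carry_out(series=[{"delta_rot": [-0.04,-0.87,0],"travel": [0,0,0],"fingers": -0.05},{"delta_rot": [-0.04,-0.87,0],"travel": [0,0,0],"fingers": -0.05},{"delta_rot": [-0.04,-0.87,0],"travel": [0,0,0],"fingers": -0.05},{"delta_rot": [-0.04,-0.88,0],"travel": [0,0,0],"fingers": -0.05},{"delta_rot": [0,0,0],"travel": [0,0,0],"fingers": -0.05}])

```text
clock: 6.98
tcp_pos: [0.4658, 0.1244, 0.2497]
orientation: [-0.147, 0.765, -0.59, 0.211]
wrist_force: [0.5, -0.0, 0.6]
finger_gap: 0.0449
grip_force: 0.0
```

```bash
cat > tgt.py <<'E'
from h import *
from workcell import env
import sys
v=np.load("fit.npy");q=v[:4]
def tool(phi): # tool x at angle phi in pitcher frame, tool z=-z_p
    return Rp(q[3])*R.from_euler("z",phi)*R.from_euler("x",np.pi)
def go(P,phi):
    s=env.get_state();w,x,y,z=s["orientation"];Rc=R.from_quat([x,y,z,w])
    d=W(q,P)[0]-s["tcp_pos"];r=(tool(phi)*Rc.inv()).as_rotvec()
    print("t",s["clock"],"j",s["joint_pos"].round(2),"F",s["wrist_force"].round(1),"gap",s["finger_gap"])
    print("in pitcher frame mm",(Rp(q[3]).inv().apply(s["tcp_pos"]-q[:3])*1e3).round(1),"phi",np.arctan2(*(Rp(q[3]).inv()*Rc).as_matrix()[[1,0],0]).round(3))
    print("travel units",(d/.025).round(2),"rot units",(r/.1).round(2))
E
python3 -c "
from tgt import *
l=v[4];go([0,0,.131],-l-np.pi)
overlay"
cat > snap.py <<'E'
from h import *
from workcell import env
import sys
n=sys.argv[1]
for k in("scene","top"): pickle.dump(env.read_camera(k),open(f"pics/{k}{n}.pkl","wb"))
E
python3 snap.py 1; python3 -c "
from h import *
v=np.load('fit.npy');q=v[:4]
overlay('pics/scene1.pkl',q,v[4],v[5],(265,115),(100,110),5,'a.png');overlay('pics/top1.pkl',q,v[4],v[5],(160,165),(100,110),5,'b.png')
cv2.imwrite('pics/ov1.png',cv2.resize(np.hstack([cv2.imread('a.png'),cv2.imread('b.png')]),(800,440)))"
```

```text
t 6.975 j [ 0.16 -0.27 -0.65  0.68 -0.1  -1.7 ] F [ 0.5 -0.   0.6] gap 0.04486403144091295
in pitcher frame mm [ -2.1  -0.7 228.2] phi -1.266
travel units [ 2.02 -0.07 -3.33] rot units [ 0.01 -0.03 -0.01]
```

View pics/ov1.png

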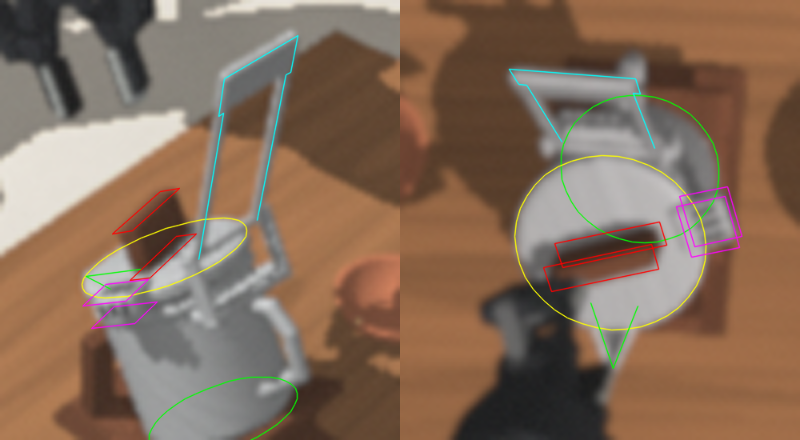

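Fit holds up: the lid circle, bar and hood overlay well in both views. Descending along the axis and gripping.

>>> carry_out(series=[{"delta_rot": [0,0,0],"travel": [0.4,-0.01,-0.66],"fingers": -0.05},{"delta_rot": [0,0,0],"travel": [0.4,-0.01,-0.66],"fingers": -0.05},{"delta_rot": [0,0,0],"travel": [0.4,-0.02,-0.66],"fingers": -0.05},{"delta_rot": [0,0,0],"travel": [0.4,-0.02,-0.66],"fingers": -0.05},{"delta_rot": [0,0,0],"travel": [0.4,-0.01,-0.66],"fingers": -0.05}])

```text
clock: 7.7
tcp_pos: [0.5199, 0.1225, 0.1686]
orientation: [-0.148, 0.765, -0.59, 0.212]
wrist_force: [-0.2, -0.3, 0.8]
finger_gap: 0.0445
grip_force: 0.0
```

>>> carry_out(series=[{"delta_rot": [0,0,0],"travel": [0,0,0],"fingers": 0.3},{"delta_rot": [0,0,0],"travel": [0,0,0],"fingers": 0.6},{"delta_rot": [0,0,0],"travel": [0,0,0],"fingers": 1},{"delta_rot": [0,0,0],"travel": [0,0,0],"fingers": 1},{"delta_rot": [0,0,0],"travel": [0,0,0],"fingers": 1}])

```text
clock: 8.32
tcp_pos: [0.5158, 0.1222, 0.167]
orientation: [-0.146, 0.766, -0.59, 0.211]
wrist_force: [-5.2, -1.7, -4.5]
finger_gap: 0.0148
grip_force: 69.7
```

```bash
python3 -c "
from tgt import *
l=v[4];go([0,0,.131],-l-np.pi);go([0,0,.129],-np.pi)
print(env.get_state()['grip_force'])
for f in np.linspace(0,1,2): print((-Rp(q[3]).as_matrix()[:,2]).round(4))"
```

```text
t 8.325 j [ 0.13 -0.1  -0.73  0.42 -0.09 -1.72] F [-5.2 -1.7 -4.5] gap 0.014784764266380089
in pitcher frame mm [-1.000e-01 -6.000e-01  1.316e+02] phi -1.266
travel units [ 0.02  0.02 -0.02] rot units [ 0.02 -0.05  0.  ]
t 8.325 j [ 0.13 -0.1  -0.73  0.42 -0.09 -1.72] F [-5.2 -1.7 -4.5] gap 0.014784764266380089
in pitcher frame mm [-1.000e-01 -6.000e-01  1.316e+02] phi -1.266
travel units [ 0.06  0.02 -0.09] rot units [  9.33  -0.49 -16.26]
69.69522356987
[ 0.4994 -0.0234 -0.866 ]
[ 0.4994 -0.0234 -0.866 ]
```

>>> carry_out(series=[{"delta_rot": [0.49,-0.025,-0.855],"travel": [0.003,0,-0.005],"fingers": 1},{"delta_rot": [0.49,-0.025,-0.855],"travel": [0.003,0,-0.005],"fingers": 1},{"delta_rot": [0.49,-0.025,-0.855],"travel": [0.003,0,-0.005],"fingers": 1},{"delta_rot": [0.49,-0.025,-0.855],"travel": [0.003,0,-0.005],"fingers": 1},{"delta_rot": [0.49,-0.025,-0.855],"travel": [0.003,0,-0.005],"fingers": 1}])

```text
clock: 8.95
tcp_pos: [0.5151, 0.1222, 0.1659]
orientation: [0.192, -0.597, 0.76, -0.169]
wrist_force: [-12.4, -2.3, -0.2]
finger_gap: 0.015
grip_force: 70.8
```

>>> carry_out(series=[{"delta_rot": [0.49,-0.025,-0.855],"travel": [0.003,0,-0.005],"fingers": 1},{"delta_rot": [0.49,-0.025,-0.855],"travel": [0.003,0,-0.005],"fingers": 1},{"delta_rot": [0.49,-0.025,-0.855],"travel": [0.003,0,-0.005],"fingers": 1},{"delta_rot": [0.49,-0.025,-0.855],"travel": [0.003,0,-0.005],"fingers": 1},{"delta_rot": [0.49,-0.025,-0.855],"travel": [0.003,0,-0.005],"fingers": 1}])

```text
clock: 9.57
tcp_pos: [0.5144, 0.1227, 0.1648]
orientation: [0.227, -0.394, 0.883, -0.116]
wrist_force: [-16.8, -1.1, 2.1]
finger_gap: 0.0151
grip_force: 71.6
```

```bash
python3 -c "
from tgt import *
go([0,0,.129],-np.pi)"
```

```text
t 9.575 j [ 0.14 -0.09 -0.74  0.42 -0.09 -0.73] F [-16.8  -1.1   2.1] gap 0.015123758573534565
in pitcher frame mm [ -2.3  -0.2 130.4] phi -2.254
travel units [ 0.11  0.   -0.  ] rot units [ 4.42 -0.3  -7.69]
```

>>> carry_out(series=[{"delta_rot": [0.49,-0.03,-0.855],"travel": [0,0,-0.003],"fingers": 1},{"delta_rot": [0.49,-0.03,-0.855],"travel": [0,0,-0.003],"fingers": 1},{"delta_rot": [0.49,-0.03,-0.855],"travel": [0,0,-0.003],"fingers": 1},{"delta_rot": [0.49,-0.03,-0.855],"travel": [0,0,-0.003],"fingers": 1},{"delta_rot": [0.49,-0.03,-0.855],"travel": [0,0,-0.003],"fingers": 1}])

```text
clock: 10.2
tcp_pos: [0.514, 0.1237, 0.1641]
orientation: [0.248, -0.167, 0.952, -0.057]
wrist_force: [-16.0, 2.7, 0.0]
finger_gap: 0.0149
grip_force: 71.2
```

>>> carry_out(series=[{"delta_rot": [0.49,-0.03,-0.855],"travel": [0,0,-0.003],"fingers": 1},{"delta_rot": [0.49,-0.03,-0.855],"travel": [0,0,-0.003],"fingers": 1},{"delta_rot": [0.49,-0.03,-0.855],"travel": [0,0,-0.003],"fingers": 1},{"delta_rot": [0.49,-0.03,-0.855],"travel": [0,0,-0.003],"fingers": 1},{"delta_rot": [0,0,0],"travel": [0,0,0],"fingers": 1}])

```text
clock: 10.82
tcp_pos: [0.5141, 0.1246, 0.1637]
orientation: [0.255, 0.021, 0.967, -0.008]
wrist_force: [-14.4, 6.3, -1.1]
finger_gap: 0.0147
grip_force: 70.6
```

```bash
python3 -c "
from tgt import *
go([0,0,.129],-np.pi)"; python3 snap.py 2; python3 -c "
from h import *
v=np.load('fit.npy');q=v[:4]
overlay('pics/scene2.pkl',q,0,v[5],(265,115),(100,110),5,'a.png');overlay('pics/top2.pkl',q,0,v[5],(160,165),(100,110),5,'b.png')
cv2.imwrite('pics/ov2.png',cv2.resize(np.hstack([cv2.imread('a.png'),cv2.imread('b.png')]),(800,440)))"
```

```text
t 10.825 j [ 0.14 -0.09 -0.74  0.42 -0.09  0.16] F [-14.4   6.3  -1.1] gap 0.014671710128079114
in pitcher frame mm [ -3.3   1.7 129.6] phi -3.138
travel units [ 0.12 -0.07  0.04] rot units [ 0.03 -0.08 -0.02]
```

>>> carry_out(series=[{"delta_rot": [0,0,0],"travel": [0,0,0],"fingers": -0.05},{"delta_rot": [0,0,0],"travel": [0,0,0],"fingers": -0.05},{"delta_rot": [0,0,0],"travel": [0,0,0],"fingers": -0.05},{"delta_rot": [0,0,0],"travel": [-0.4,0.02,0.69],"fingers": -0.05},{"delta_rot": [0,0,0],"travel": [-0.4,0.02,0.69],"fingers": -0.05}])

```text
clock: 11.55
tcp_pos: [0.4991, 0.1235, 0.2022]
orientation: [0.26, 0.023, 0.965, -0.01]
wrist_force: [0.3, 0.8, 0.2]
finger_gap: 0.0451
grip_force: 0.0
```

>>> carry_out(series=[{"delta_rot": [0,0,0],"travel": [-0.4,0.02,0.69],"fingers": -0.05},{"delta_rot": [0,0,0],"travel": [-0.4,0.02,0.69],"fingers": -0.05},{"delta_rot": [0,0,0],"travel": [-0.4,0.02,0.69],"fingers": -0.05},{"delta_rot": [0,0,0],"travel": [-0.2,0,1],"fingers": -0.05},{"delta_rot": [0,0,0],"travel": [0,0,1],"fingers": -0.05}])

```text
clock: 12.18
tcp_pos: [0.4639, 0.1251, 0.3046]
orientation: [0.26, 0.023, 0.965, -0.009]
wrist_force: [1.1, 0.3, -0.8]
finger_gap: 0.0446
grip_force: 0.0
```

```bash
python3 -c "
from tgt import *
go([0,0,.129],-np.pi)"; python3 snap.py 3; python3 -c "
from h import *
v=np.load('fit.npy');q=v[:4]
x=[]
for n,o in(('scene',(280,135)),('top',(185,190))):
    c=pickle.load(open(f'pics/{n}3.pkl','rb'));im=cv2.resize(c['color'][o[1]:o[1]+72,o[0]:o[0]+64,::-1],None,fx=6,fy=6,interpolation=cv2.INTER_CUBIC);
    x.append(im)
cv2.imwrite('pics/v3.png',np.hstack(x))
t=pickle.load(open('pics/top3.pkl','rb'));s=pickle.load(open('pics/scene3.pkl','rb'))
f=lambda c,P,o:((proj(c,W(q,P))-o+.5)*6-.5).round(0).tolist()
P=[[-.096,0,.105],lidp(0,[-.077,.017,.127])[0],lidp(0,[-.077,-.017,.127])[0],[.033,0,.156],[-.033,0,.156],[0,0,.122]]
print(f(t,P,[185,190]),f(s,P,[280,135]))
"
```

```text
t 12.175 j [ 0.17 -0.29 -0.53  0.81 -0.11  0.18] F [ 1.1  0.3 -0.8] gap 0.04458315529390729
in pitcher frame mm [ 2.370e+01 -1.000e-01  2.767e+02] phi -3.14
travel units [ 2.13 -0.1  -5.59] rot units [0.07 0.03 0.02]
[[169.0, 403.0], [121.0, 385.0], [202.0, 391.0], [153.0, 173.0], [151.0, 325.0], [166.0, 215.0]] [[39.0, 294.0], [73.0, 238.0], [21.0, 271.0], [180.0, 200.0], [84.0, 199.0], [157.0, 268.0]]
```

View pics/v3.png

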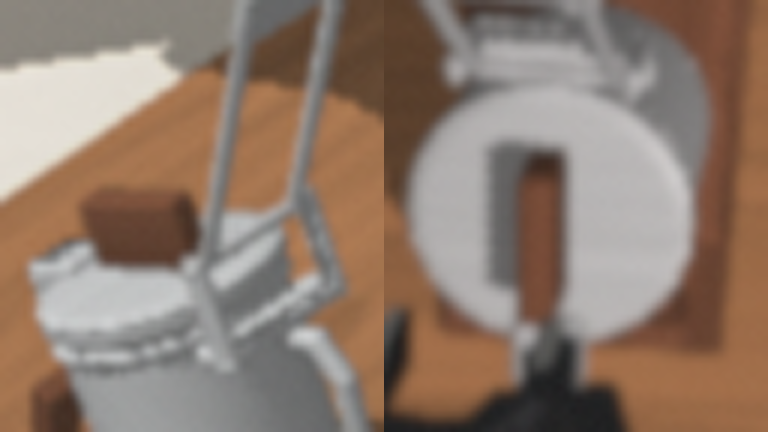

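The bar looks aligned with the beak direction (gap and bar centre as predicted). The bail is still standing, with its tab at about world (0.584, 0.119, 0.335). I'll go up and over behind the bail, then check the lid from the unobstructed top view.

>>> carry_out(series=[{"delta_rot": [0.04,0.87,0],"travel": [0,0,1],"fingers": 1},{"delta_rot": [0.04,0.87,0],"travel": [0,0,1],"fingers": 1},{"delta_rot": [0.04,0.87,0],"travel": [0,0,1],"fingers": 1},{"delta_rot": [0.04,0.87,0],"travel": [0,0,1],"fingers": 1},{"delta_rot": [0.04,0.87,0],"travel": [1,-0.04,0],"fingers": 1}])

```text
clock: 12.9
tcp_pos: [0.4896, 0.1243, 0.4059]
orientation: [0.046, 0.022, 0.999, -0.004]
wrist_force: [0.6, 1.3, 0.5]
finger_gap: 0.0
grip_force: 0.0
```

>>> carry_out(series=[{"delta_rot": [0.04,0.87,0],"travel": [1,-0.04,0],"fingers": 1},{"delta_rot": [0,0,0],"travel": [1,-0.04,0],"fingers": 1},{"delta_rot": [0,0,0],"travel": [1,-0.04,0],"fingers": 1},{"delta_rot": [0,0,0],"travel": [1,-0.04,0],"fingers": 1},{"delta_rot": [0,0,0],"travel": [1,-0.04,0],"fingers": 1}])

```text
clock: 13.52
tcp_pos: [0.6153, 0.1189, 0.402]
orientation: [0.001, 0.023, 1.0, -0.004]
wrist_force: [0.8, -0.1, 0.5]
finger_gap: 0.0003
grip_force: 0.0
```

>>> carry_out(series=[{"delta_rot": [0,0,0],"travel": [0.6,0,0],"fingers": 1},{"delta_rot": [0,0,0],"travel": [0,0,0],"fingers": 1}])

```text
clock: 13.78
tcp_pos: [0.6301, 0.1188, 0.4009]
orientation: [0.0, 0.023, 1.0, -0.004]
wrist_force: [0.4, 0.5, -0.5]
finger_gap: -0.0002
grip_force: 0.0
```

```bash
python3 snap.py 4
python3 - <<'E'
from tgt import *
go([0,0,.129],-np.pi)
c=pickle.load(open('pics/top4.pkl','rb'))
im=cv2.resize(c['color'][195:267,185:249,::-1],None,fx=8,fy=8,interpolation=cv2.INTER_CUBIC)
cv2.imwrite('pics/v4.png',im)
f=lambda P:((proj(c,W(q,P))-[185,195]+.5)*8-.5).round(0).tolist()
print(f([[-.096,0,.105],lidp(0,[-.077,.017,.127])[0],lidp(0,[-.077,-.017,.127])[0],[.033,.008,.156],[-.033,.008,.156],[0,0,.122]]))
E
```

```text
t 13.875 j [ 0.07  0.51  0.76  1.82 -0.01  0.11] F [ 0.2 -0.4 -0.4] gap 0.00010206150266748828
in pitcher frame mm [215.6   1.6 278.8] phi -3.139
travel units [-4.47  0.15 -9.5 ] rot units [-0.17 -5.21  0.  ]
[[226.0, 497.0], [161.0, 473.0], [270.0, 481.0], [177.0, 189.0], [175.0, 392.0], [222.0, 246.0]]
```

View pics/v4.png

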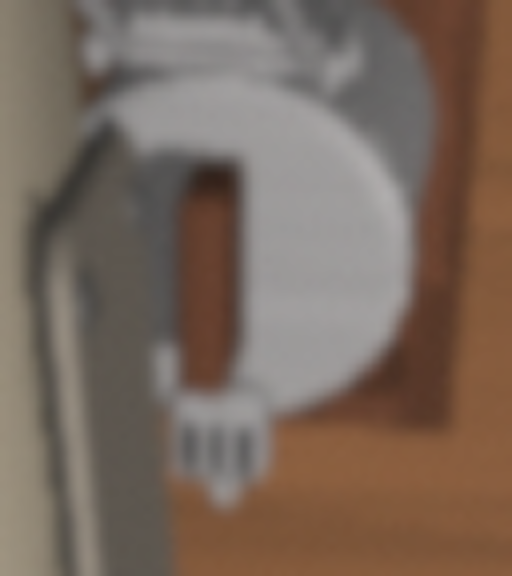

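The hood's middle slot is at (217,450) against a predicted 219, and the beak tip is at (225,503) directly under it, so the lid is aligned to about 0.01 rad. Next I'll compute the bail-pushing arc.

```bash
cat > arc.py <<'E'
from tgt import *
def P(th,al,r,off=.0):
    C=np.array([.5732,.2077]);u=np.array([-np.sin(th),np.cos(th)]);m=np.array([-np.cos(th),-np.sin(th)])
    return C+r*u-(.004+off)*m+.011*np.array([np.cos(al),np.sin(al)])
if __name__=="__main__":
    N=20;s=np.linspace(0,1,N+1);last=np.array([.6301,.329])
    for k in range(N+1):
        th=-.087+s[k]*2.10;al=.5236*np.clip((s[k]-.4)/.6,0,1);r=.122+.014*s[k]
        p=P(th,al,r);d=(p-last)/.025
        print(k,round(th,2),p.round(4),"d",d.round(2),"rot",round(.5236*10/12,2) if s[k]>.4 else 0)
        last=p
E
python3 arc.py
```

```text
0 -0.09 [0.5988 0.3289] d [-1.25 -0.  ] rot 0
1 0.02 [0.586  0.3305] d [-0.51  0.06] rot 0
2 0.12 [0.573  0.3307] d [-0.52  0.01] rot 0
3 0.23 [0.56   0.3295] d [-0.52 -0.05] rot 0
4 0.33 [0.5472 0.327 ] d [-0.51 -0.1 ] rot 0
5 0.44 [0.5346 0.323 ] d [-0.5  -0.16] rot 0
6 0.54 [0.5224 0.3178] d [-0.49 -0.21] rot 0
7 0.65 [0.5108 0.3113] d [-0.46 -0.26] rot 0
8 0.75 [0.4999 0.3035] d [-0.44 -0.31] rot 0
9 0.86 [0.4897 0.2951] d [-0.4  -0.34] rot 0.44
10 0.96 [0.4805 0.2856] d [-0.37 -0.38] rot 0.44
11 1.07 [0.4724 0.2751] d [-0.33 -0.42] rot 0.44
12 1.17 [0.4654 0.2638] d [-0.28 -0.45] rot 0.44
13 1.28 [0.4596 0.2518] d [-0.23 -0.48] rot 0.44
14 1.38 [0.4551 0.2391] d [-0.18 -0.51] rot 0.44
15 1.49 [0.452 0.226] d [-0.12 -0.53] rot 0.44
16 1.59 [0.4503 0.2125] d [-0.07 -0.54] rot 0.44
17 1.7 [0.45   0.1989] d [-0.01 -0.54] rot 0.44
18 1.8 [0.4513 0.1853] d [ 0.05 -0.54] rot 0.44
19 1.91 [0.454  0.1718] d [ 0.11 -0.54] rot 0.44
20 2.01 [0.4581 0.1586] d [ 0.17 -0.53] rot 0.44
```

>>> carry_out(series=[{"delta_rot": [0,0,0],"travel": [0,0,-0.96],"fingers": 1},{"delta_rot": [0,0,0],"travel": [0,0,-0.96],"fingers": 1},{"delta_rot": [0,0,0],"travel": [0,0,-0.96],"fingers": 1},{"delta_rot": [0,0,0],"travel": [0,0,0],"fingers": 1}])

```text
clock: 14.38
tcp_pos: [0.6271, 0.1192, 0.3298]
orientation: [-0.0, 0.022, 1.0, -0.004]
wrist_force: [0.2, -0.9, 0.7]
finger_gap: 0.0002
grip_force: 0.0
```

>>> carry_out(series=[{"delta_rot": [0,0,0],"travel": [-0.56,0.02,0],"fingers": 1},{"delta_rot": [0,0,0],"travel": [-0.56,0.02,0],"fingers": 1},{"delta_rot": [0,0,0],"travel": [-0.52,0.02,0.06],"fingers": 1},{"delta_rot": [0,0,0],"travel": [-0.52,0.02,0.01],"fingers": 1},{"delta_rot": [0,0,0],"travel": [-0.52,0.02,-0.05],"fingers": 1}])

```text
clock: 15.0
tcp_pos: [0.5617, 0.1218, 0.333]
orientation: [0.003, 0.022, 1.0, -0.003]
wrist_force: [1.5, -0.5, -1.2]
finger_gap: 0.0002
grip_force: 0.5
```

>>> carry_out(series=[{"delta_rot": [0,0,0],"travel": [-0.51,0.02,-0.1],"fingers": 1},{"delta_rot": [0,0,0],"travel": [-0.5,0.02,-0.16],"fingers": 1},{"delta_rot": [0,0,0],"travel": [-0.49,0.02,-0.21],"fingers": 1},{"delta_rot": [0,0,0],"travel": [-0.46,0.02,-0.26],"fingers": 1},{"delta_rot": [0,0,0],"travel": [-0.44,0.02,-0.31],"fingers": 1}])

```text
clock: 15.62
tcp_pos: [0.5017, 0.1244, 0.3069]
orientation: [0.003, 0.022, 1.0, -0.003]
wrist_force: [0.6, -0.7, 0.1]
finger_gap: 0.0002
grip_force: 0.4
```

```bash
python3 snap.py 5
python3 - <<'E'
from tgt import *
go([-.058,0,.142],-np.pi);print(env.get_state()["tcp_pos"])
x=[]
for n,o in(('scene',(260,110)),('top',(175,165))):
    overlay(f'pics/{n}5.pkl',q,0,2.094-.75,o,(90,100),4.4,'a.png');x.append(cv2.imread('a.png'))
cv2.imwrite('pics/v5.png',np.hstack(x))
E
```

```text
t 15.725 j [ 0.09  0.19  0.06  1.44 -0.01  0.14] F [0.4 0.5 0.5] gap -1.1481525341703523e-05
in pitcher frame mm [ 56.5   0.8 259.9] phi -3.139
travel units [-1.61  0.04 -6.37] rot units [-0.17 -5.2  -0.01]
[0.50073086 0.12431222 0.30639953]
```

View pics/v5.png

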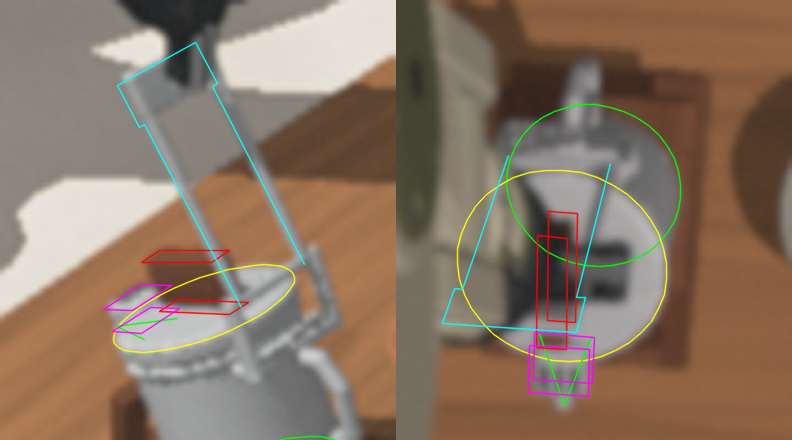

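The scene view shows the bail following the model at b≈1.34 (tab at about (160,80)), with the fingers behind it. I'll continue the arc.

>>> carry_out(series=[{"delta_rot": [-0.02,-0.44,0],"travel": [-0.42,0.02,-0.38],"fingers": 1},{"delta_rot": [-0.02,-0.44,0],"travel": [-0.37,0.02,-0.4],"fingers": 1},{"delta_rot": [-0.02,-0.44,0],"travel": [-0.33,0.02,-0.43],"fingers": 1},{"delta_rot": [-0.02,-0.44,0],"travel": [-0.28,0.01,-0.45],"fingers": 1},{"delta_rot": [-0.02,-0.44,0],"travel": [-0.23,0.01,-0.48],"fingers": 1}])

```text
clock: 16.35
tcp_pos: [0.4618, 0.1262, 0.2533]
orientation: [0.113, 0.023, 0.993, -0.006]
wrist_force: [0.6, 0.9, 0.5]
finger_gap: -0.0002
grip_force: 0.3
```

>>> carry_out(series=[{"delta_rot": [-0.02,-0.44,0],"travel": [-0.18,0.01,-0.51],"fingers": 1},{"delta_rot": [-0.02,-0.44,0],"travel": [-0.12,0,-0.53],"fingers": 1},{"delta_rot": [-0.02,-0.44,0],"travel": [-0.07,0,-0.54],"fingers": 1},{"delta_rot": [-0.02,-0.44,0],"travel": [0,0,-0.54],"fingers": 1},{"delta_rot": [0,0,0],"travel": [0,0,0],"fingers": 1}])

```text
clock: 16.98
tcp_pos: [0.4507, 0.1264, 0.1987]
orientation: [0.198, 0.022, 0.98, -0.008]
wrist_force: [0.2, 0.2, 0.1]
finger_gap: 0.0001
grip_force: 0.0
```

Run:
```python
from tgt import *
go([-.056,0,.142],-np.pi);print(env.get_state()["tcp_pos"])
```

```text
t 16.975 j [ 0.16 -0.18 -0.65  0.71 -0.08  0.19] F [0.2 0.2 0.1] gap 9.466188635464187e-05
in pitcher frame mm [-40.7   0.5 191.7] phi -3.139
travel units [ 0.46 -0.04 -2.03] rot units [ 0.01 -1.26  0.01]
[0.45066878 0.12638448 0.19872031]
```

>>> carry_out(series=[{"delta_rot": [0,-0.42,0],"travel": [0.06,-0.01,-0.48],"fingers": 1},{"delta_rot": [0,-0.42,0],"travel": [0.1,-0.01,-0.48],"fingers": 1},{"delta_rot": [0,-0.42,0],"travel": [0.12,-0.01,-0.48],"fingers": 1},{"delta_rot": [0,0,0],"travel": [0.16,-0.01,-0.48],"fingers": 1},{"delta_rot": [0,0,0],"travel": [0,0,0],"fingers": 1}])

```text
clock: 17.6
tcp_pos: [0.4635, 0.1254, 0.1516]
orientation: [0.259, 0.023, 0.966, -0.007]
wrist_force: [-0.7, 1.1, -0.5]
finger_gap: -0.0001
grip_force: 0.0
```

Run:
```python
from tgt import *
go([-.058,0,.142],-np.pi);print(env.get_state()["tcp_pos"])
```

```text
t 17.6 j [ 0.16 -0.18 -0.85  0.39 -0.11  0.18] F [-0.7  1.1 -0.5] gap -0.00013751306578517976
in pitcher frame mm [-53.1   0.2 144.4] phi 3.141
travel units [-0.12 -0.   -0.18] rot units [0.01 0.01 0.01]
[0.46354984 0.12539585 0.15160356]
```

>>> carry_out(series=[{"delta_rot": [0,0,0],"travel": [-0.12,0,-0.18],"fingers": 1},{"delta_rot": [0,0,0],"travel": [0,0,0],"fingers": 1}])

```text
clock: 17.85
tcp_pos: [0.4627, 0.1256, 0.1501]
orientation: [0.263, 0.023, 0.965, -0.006]
wrist_force: [-0.6, -0.6, 7.8]
finger_gap: 0.0004
grip_force: 3.3
```

>>> carry_out(series=[{"delta_rot": [0,0,0],"travel": [0.03,0,-0.05],"fingers": 1},{"delta_rot": [0,0,0],"travel": [0,0,0],"fingers": 1}])

```text
clock: 18.1
tcp_pos: [0.463, 0.1257, 0.1497]
orientation: [0.263, 0.023, 0.965, -0.007]
wrist_force: [-14.6, -2.0, 22.4]
finger_gap: 0.0001
grip_force: 13.2
```

>>> carry_out(series=[{"delta_rot": [0,0,0],"travel": [0.03,0,-0.05],"fingers": 1},{"delta_rot": [0,0,0],"travel": [0,0,0],"fingers": 1}])

```text
clock: 18.35
tcp_pos: [0.4633, 0.1257, 0.1494]
orientation: [0.263, 0.023, 0.964, -0.007]
wrist_force: [-28.6, -2.2, 36.7]
finger_gap: 0.0001
grip_force: 23.0
```

Run:
```python
from tgt import *
go([-.058,0,.142],-np.pi)
```

```text
t 18.35 j [ 0.17 -0.19 -0.86  0.37 -0.11  0.18] F [-28.6  -2.2  36.7] gap 0.00012018794968507881
in pitcher frame mm [-54.4   0.4 142.6] phi 3.141
travel units [-0.11 -0.01 -0.09] rot units [0.01 0.09 0.01]
```

>>> carry_out(series=[{"delta_rot": [0,0,0],"travel": [-0.1,0,0.17],"fingers": 1},{"delta_rot": [0,0,0],"travel": [-0.4,0.02,0.69],"fingers": 1},{"delta_rot": [0,0,0],"travel": [-0.5,0.02,0.86],"fingers": 1},{"delta_rot": [0,0,0],"travel": [-0.5,0.02,0.86],"fingers": 1},{"delta_rot": [0,0,0],"travel": [-0.5,0,0.86],"fingers": 1}])

```text
clock: 18.98
tcp_pos: [0.4111, 0.127, 0.2315]
orientation: [0.26, 0.023, 0.965, -0.006]
wrist_force: [-0.1, -0.4, -0.1]
finger_gap: 0.0001
grip_force: 0.0
```

>>> carry_out(series=[{"delta_rot": [0,0,0],"travel": [0,-1,0.5],"fingers": 1},{"delta_rot": [0,0,0],"travel": [0,-1,0.5],"fingers": 1},{"delta_rot": [0,0,0],"travel": [0,-1,0],"fingers": 1},{"delta_rot": [0,0,0],"travel": [0,-1,0],"fingers": 1},{"delta_rot": [0,0,0],"travel": [0,-1,0],"fingers": 1}])

```text
clock: 19.6
tcp_pos: [0.4114, 0.0012, 0.2561]
orientation: [0.26, 0.023, 0.965, -0.007]
wrist_force: [0.5, -0.7, -0.1]
finger_gap: -0.0
grip_force: 0.0
```

>>> carry_out(series=[{"delta_rot": [0,0,0],"travel": [0,-1,0],"fingers": 1},{"delta_rot": [0,0,0],"travel": [0,-1,0],"fingers": 1},{"delta_rot": [0,0,0],"travel": [0,-1,0],"fingers": 1},{"delta_rot": [0,0,0],"travel": [0,-1,0],"fingers": 1},{"delta_rot": [0,0,0],"travel": [0,0,0],"fingers": 1}])

```text
clock: 20.23
tcp_pos: [0.4116, -0.0997, 0.2558]
orientation: [0.26, 0.025, 0.965, -0.007]
wrist_force: [0.1, 0.4, 0.4]
finger_gap: -0.0001
grip_force: 0.0
```

```bash
python3 snap.py 6
python3 - <<'E'
from tgt import *
from scipy.ndimage import map_coordinates as mc
s=env.get_state();print(s["clock"],s["tcp_pos"],s["wrist_force"].round(1))
c={n:pickle.load(open(f'pics/{n}6.pkl','rb')) for n in("scene","top")}
def score(n,segs,col=False):
    g=cv2.cvtColor(c[n]["color"],cv2.COLOR_RGB2GRAY).astype(float);tot=0;N=0
    for a,b in segs:
        P=np.linspace(a,b,30);u=proj(c[n],W(q,P));d=u[-1]-u[0];m=np.array([-d[1],d[0]])/np.hypot(*d)
        f=lambda k:mc(g,(u+k*m)[:,::-1].T,order=1)
        tot+=abs((f(1)-f(-1)).mean())*30;N+=30
    return tot/N
def tab(b,t): k=[bailp(b,s,y,t) for s,y in((.115,.031),(.141,.031),(.141,-.031),(.115,-.031))];return [(k[0],k[1]),(k[1],k[2]),(k[2],k[3])]
bs=np.arange(-.1,.45,.05)
for n in c: print(n,[(round(b,2),round(score(n,tab(b,.004)),1)) for b in bs])
def bar(l): k=lidp(l,[[.033,.008,.156],[-.033,.008,.156],[-.033,-.008,.156],[.033,-.008,.156]]);return [(k[0],k[1]),(k[2],k[3])]
for n in c: print("bar",n,[(round(l,2),round(score(n,bar(l)),1)) for l in np.arange(-.3,.31,.05)])
# juicer/dish/spoon unmoved: difference outside pitcher, vs first images
a=pickle.load(open('pics/top0.pkl','rb'))["color"]
A,B=[cv2.Canny(cv2.GaussianBlur(i,(3,3),0),60,120) for i in(a,c["top"]["color"])]
for nm,(x0,x1,y0,y1) in dict(juicer=(258,318,185,243),dish=(128,172,182,224),spoon=(328,355,180,263)).items():
    sh,r=cv2.phaseCorrelate(A[y0:y1,x0:x1].astype(np.float32),B[y0:y1,x0:x1].astype(np.float32));print(nm,np.round(sh,2),round(r,2))
E
```

```text
20.325 [ 0.41126668 -0.09799972  0.25532627] [-0.9 -0.1 -0.3]
scene [(np.float64(-0.1), np.float64(3.1)), (np.float64(-0.05), np.float64(1.1)), (np.float64(0.0), np.float64(19.8)), (np.float64(0.05), np.float64(5.9)), (np.float64(0.1), np.float64(12.6)), (np.float64(0.15), np.float64(5.4)), (np.float64(0.2), np.float64(10.3)), (np.float64(0.25), np.float64(5.5)), (np.float64(0.3), np.float64(2.8)), (np.float64(0.35), np.float64(0.7)), (np.float64(0.4), np.float64(0.3))]
top [(np.float64(-0.1), np.float64(3.7)), (np.float64(-0.05), np.float64(6.5)), (np.float64(0.0), np.float64(6.8)), (np.float64(0.05), np.float64(5.8)), (np.float64(0.1), np.float64(7.8)), (np.float64(0.15), np.float64(6.3)), (np.float64(0.2), np.float64(5.0)), (np.float64(0.25), np.float64(4.5)), (np.float64(0.3), np.float64(3.7)), (np.float64(0.35), np.float64(3.2)), (np.float64(0.4), np.float64(2.7))]
bar scene [(np.float64(-0.3), np.float64(22.7)), (np.float64(-0.25), np.float64(23.1)), (np.float64(-0.2), np.float64(23.8)), (np.float64(-0.15), np.float64(24.5)), (np.float64(-0.1), np.float64(24.8)), (np.float64(-0
[... 165 characters left out ...]
64(25.2)), (np.float64(0.2), np.float64(23.4)), (np.float64(0.25), np.float64(21.0)), (np.float64(0.3), np.float64(18.7))]
bar top [(np.float64(-0.3), np.float64(10.1)), (np.float64(-0.25), np.float64(11.9)), (np.float64(-0.2), np.float64(13.8)), (np.float64(-0.15), np.float64(16.0)), (np.float64(-0.1), np.float64(18.7)), (np.float64(-0.05), np.float64(20.8)), (np.float64(-0.0), np.float64(22.5)), (np.float64(0.05), np.float64(23.2)), (np.float64(0.1), np.float64(21.8)), (np.float64(0.15), np.float64(18.9)), (np.float64(0.2), np.float64(15.7)), (np.float64(0.25), np.float64(12.8)), (np.float64(0.3), np.float64(10.4))]
juicer [-0.29  0.32] 0.68
dish [-20.22 -21.69] 0.19
spoon [0.87 0.24] 0.53
```

```bash
python3 -c "
from workcell import env
print(env.hand_in())"
```

```text
the job is handed in; nothing more can be done
None
```

I handed the job in at about 20 s of the 58 s. The lid's hood points over the beak to within about 0.05 rad, and I let go of it there. The bail is pressed down to its hard stop with the tab over the hood, and the robot is clear of everything. The arm never went near the bowl, dish or spoon: an image comparison put the bowl and spoon within about 1 pixel of where they were, but gave no usable reading for the dish.

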